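# Park a mixer drive pulley in its bay

### The arm

A 6-joint arm with a two-finger parallel gripper is mounted at the origin on the work surface. World frame = base frame: x ahead of the robot, y to its left, z up, the work surface at z = 0. Lengths are in mm, angles in rad, forces in N, time in s.
With the tool pointing down it reaches from about 275 to 750 mm from the base axis. Payload 10.2 kg.
Tool frame: the origin (TCP) lies at the very end of the fingers, on their centre line; the grasp point (between the pads) lies 19 mm behind it; x points along the fingers, y is the direction in which the jaws open and shut, and the axes are right-handed (so a half turn about x gives the same grasp; the last joint's range is limited). The gripper opens to 85 mm and grips with 20 to 120 N. Pads are 22 mm wide; open, the fingers measure 114 mm over their backs; the gripper's body (76 mm by 85 mm) begins 54 mm behind the grasp point. The pads swing forward as they close: fully open they stand 13 mm farther back than shut.
Start: joints at [-0.223, 0.313, 1.498, -0, 1.331, -0.223], TCP at [525.006, -0.013, 231.294] pointing down, gripper open.
Joint ranges: [-2.94, 2.94], [-0.97, 2.17], [0.19, 2.56], [-1.23, 4.37], [0.02, 3.11], [-2.88, 2.88]. Speed limits (rad/s): [2.39, 2.39, 3.01, 3.14, 3.14, 3.14].

### API

Orientations are given as a unit quaternion [w, x, y, z].
In Python, from rig import ctrl, viewer, order gives the robot as it stands. The module is installed in compiled form; this text tells all that it offers.
- The arm moves only by the tool carry_out, never from a script. Its argument "deltas" is a list of rows, each a list of 7 numbers: the gripper command: -1 is fully open, 1 is shut, values between are in proportion, then the shift along the tool's x, y, z in mm, then the turn, a rotation vector about the tool's x, y, z in degrees. A call has exactly 5 rows; each row is the pose to reach, as a shift and turn from the pose commanded when the call began, along the tool's axes at that moment; what a row does not reach only later rows make up. A row lasts 1/8 s, in which the tool goes at most 62.5 mm and 10.7 degrees, less where a joint would pass 70% of its speed; a pose out of reach is approached as far as the arm can. A call with a gripper value outside its range is refused whole. The fingers move at their own pace and stop on an object; "newtons" is the grip in N (left out, the last holds). Time passes only in rows, so rows that repeat a pose let the fingers close, or fill a call up. It gives the time, the measured TCP pose, the force and the opening at its end, in the units of the state.
- ctrl.sense(): the state, without advancing time (a new reading comes with each control period).
- viewer.capture(name): name is "scene" or "side" or "wrist"; returns the picture (384x512x3 uint8, red, green, blue); there is no depth.
- viewer.calibration(name): a dict with "fx", "fy", "cx", "cy" (pixels), "k1" (the pictures are not rectified: a ray, as slopes to the right and down, at radius r is drawn at 1 + k1 r^2 times it, then the intrinsics apply), "xyz" and "attitude" of the camera in the world; the wrist camera has in their place "T_tool_cam" (4x4, takes a point from camera to tool coordinates, whose origin is the TCP and whose axes are the tool frame's). Camera axes: x right, y down, z forward; pixel columns grow to the right and rows downward; lengths in mm; the calibration is good to about 2 mm. A picture is of the moment at which its call begins: read the wrist's pose just before it. calibration takes no time and is no camera call.
- order.finish_job(): hands the job in, once; it reports no verdict.
The state is a dict: "time_s": time; "joints": joint angles; "dq": joint speeds; "tau": joint torques, N m; "eef_pos": TCP position; "ee_rot": TCP orientation; "force": force on the tool from outside, world axes, zero at the start; "wrist_torque": the same for the moment, N m; "grip_width": opening from 0.0 (shut) to 1.0 (fully open).
Only numpy, scipy, OpenCV 4.12 (cv2) and the standard library are available. Lean on these libraries where they do the work, as an engineer would, in place of code of your own. Each camera call takes 0.05 s, during which the arm holds its last target. There are 200 camera calls.

### The job

Roll the mixer's drive pulley on its rim along the counter (do not carry or drag it or let it fall flat), over the low sill into the yellow parking bay, and lean it gently, with about 10 N for a second, against the rubber nose of the sprung stop. Then slide the red chock fully across the lane behind it, leaving the pulley standing between sill and stop. Leave everything else as it stands.

Things in the scene. Friction and masses are not known exactly. Their poses are not given: they have to be found in the camera images.
- wheel: flanged aluminium belt pulley standing on its rim, 84 mm in diameter, 26 mm wide, 0.35 to 0.65 kg. Origin at its centre, 42 mm above the counter; y axis = axle. Rolls with little resistance (about 0.3 N) and stops soon by itself. Starts 155 to 195 mm before the sill, up to 8 mm off the lane's line and 0.12 rad askew.
- stub (a point): end of one of the pulley's two steel axle stubs (the one at its +y side). Stubs are 12 mm thick and stick out 22 mm beyond each face, 70 mm over both ends: two fingers astride the pulley can push both stubs from behind while it rolls.
- mark (a point): red dot on the pulley's face, 30 mm from the axle, on its +z axis: at the top at the start, it turns with the pulley as it rolls
- bay: fixed parking bay. Origin on the counter under the crest of the sill, on the lane's centre line; the pulley is rolled along its +x, z is up. Sill: rounded red bar across the lane at x = 0, 4 mm high; about 2 N takes the pulley over, and beyond it the pulley rests with its centre at x = 19 mm or more.
- mouth (a point): middle of the lane's mouth, on the counter, at x = -117 mm in the bay's frame. Yellow curbs 18 mm high: flared entry ones from x = -117 to -67 mm (inner faces at y = +/-25 mm at the mouth, +/-16 mm at the inner end), straight ones from x = -18 to 62 mm with inner faces at y = +/-15.5 mm; between them the chock crosses.
- stop: fixed grey bracket at the lane's end, x = 120 to 180 mm, 70 mm high; origin and axes as the bay. Its rubber nose (34 mm wide, middle 42 mm up) faces the pulley and yields at 1.5 N per mm, 14 mm at most. The nose's face stands between x = 66 and 90 mm, set anew every time and not measured: feel for it (pulley centre then at x = 24 to 48 mm).
- chock_knob (a point): middle of the grip of the chock's black knob: 18 mm thick, upright, grip from 34 to 60 mm above the counter, this point at 47 mm; lies at x = -45 mm in the bay's frame, y = 105 mm less the chock's slide. The red chock bar (22 mm wide, 24 mm high, above the counter) reaches from 12 mm beyond the knob to 62 mm from it towards the lane.
- chock (a joint): slide of the chock across the lane, in m: 0 drawn right back (lane open), 0.060 fully across behind the pulley; it moves towards the bay's -y, rubs with about 2 N and stays where it is left. It starts at 0 to 0.012, clear of the lane.
- crucible_a: white porcelain crucible, 42 mm wide, 36 mm high, standing about 90 to 115 mm beside the lane on its -y side; origin under its middle; leave it alone
- crucible_b: second such crucible, about 115 to 130 mm beside the lane on its +y side; leave it alone
- bearing: steel bearing ring lying flat, 52 mm wide, 15 mm high, on the -y side of the lane; leave it alone
- mixing_cup: tall steel mixing cup, 96 mm wide, 170 mm high, at the robot's left; leave it alone
- jug: white plastic jug, 100 mm wide, 130 mm high, handle at one side, at the robot's left; leave it alone
- screwdriver: screwdriver lying on the counter beyond the work; leave it alone

How it is judged (in metres and radians):
On the way, in this order (a step that is already met when the one before it is completed fails the run):
1. the pulley has rolled so far that its red mark has come round to the bottom (height (world z) of mark below 0.02 m), for 0.05 s.
2. over the sill, the pulley leans on the stop's nose with more than 6 N for 0.4 s (x of wheel in the frame of bay above 0.015 m and contact force between wheel and stop above 6 N), for 0.4 s.
3. the chock is fully across the lane (value of joint chock above 0.052 m), for 0.2 s.
At the end, for the whole second after the job is handed in: the pulley stands on its rim at rest in the bay between sill and stop (centre 12 to 56 mm beyond the sill's crest, within 8 mm of the lane's line, axle within 0.2 rad of square), and the chock is at least 52 of its 60 mm across (value of joint chock above 0.052 m and x of wheel in the frame of bay between 0.012 and 0.056 m and y of wheel in the frame of bay between -0.008 and 0.008 m and angle between the y axis of wheel and the y axis of bay, either way round below 0.2 rad and height (world z) of wheel below 0.048 m and linear speed of wheel below 0.02 m/s); the robot touches nothing.
It fails at once if the pulley leans over more than 0.35 rad or falls flat (angle between wheel's own y axis and vertical below 1.22 rad or angle between wheel's own y axis and vertical above 1.92 rad).
It fails at once if the pulley is lifted more than 14 mm off the counter (height (world z) of wheel above 0.056 m).
It fails at once if the pulley presses on the stop with more than 15 N (contact force between wheel and stop above 15 N).
It fails at once if another thing on the counter is shifted more than 20 mm (distance of any of crucible_a, crucible_b, bearing, mixing_cup, jug, screwdriver from where it was at the start of the episode above 0.02 m).
It also fails if it takes over 72 s, if anything falls off the work surface, if the arm or the gripper's body presses on something with over 40 N, if the wrist force passes 120 N, or if a joint passes its speed limit or range.

## Working session

There is one attempt and no reset: what is moved stays moved. The work goes in short steps, Python scripts to look and compute and a tool call to move; the robot and the scene stay as the last step left them, time stands still between calls to the robot, and variables do not carry over. Pictures are saved under pics/ and viewed, about 8 in all and at most 12, crops included, and the job is handed in when it is done.

Besides the shell and the picture viewer there is one more tool, called after "Call:" as a command line: name --pt "numbers of a row" for each row, then --argument value for the rest. carry_out: Moves the arm, as the interface text tells. Its arguments: {"type":"object","properties":{"deltas":{"type":"array"},"newtons":{"type":"number"}},"required":["deltas"]}

```bash
mkdir -p pics; cat > h.py <<'E'
import numpy as np, cv2
from scipy.spatial.transform import Rotation as R
from rig import ctrl, viewer, order
def q2R(q): return R.from_quat([q[1],q[2],q[3],q[0]]).as_matrix()
def cam(name,s=None):
    c=viewer.calibration(name)
    if name=='wrist':
        s=s or ctrl.sense(); T=np.array(c['T_tool_cam']); Rt=q2R(s['ee_rot'])
        return c,np.array(s['eef_pos'])+Rt@T[:3,3],Rt@T[:3,:3]
    a=np.array(c['attitude']); return c,np.array(c['xyz']),(q2R(a) if a.size==4 else a)
def ray(C,u,v):
    c,o,Rm=C; K=np.array([[c['fx'],0,c['cx']],[0,c['fy'],c['cy']],[0,0,1.]])
    p=cv2.undistortPoints(np.array([[[u,v]]],float),K,np.array([c['k1'],0,0,0.]))[0,0]
    d=Rm@np.array([p[0],p[1],1]); return o,d/np.linalg.norm(d)
def onz(C,u,v,z):
    o,d=ray(C,u,v); return o+d*(z-o[2])/d[2]
def proj(C,P):
    c,o,Rm=C; p=Rm.T@(np.array(P,float)-o); x,y=p[0]/p[2],p[1]/p[2]; f=1+c['k1']*(x*x+y*y)
    return np.array([c['fx']*x*f+c['cx'],c['fy']*y*f+c['cy']])
def tri(C1,p1,C2,p2):
    o1,d1=ray(C1,*p1);o2,d2=ray(C2,*p2)
    t=np.linalg.lstsq(np.c_[d1,-d2],o2-o1,rcond=None)[0]; a=o1+d1*t[0];b=o2+d2*t[1]; return (a+b)/2,np.linalg.norm(a-b)
def snap(name,fn):
    C=cam(name); im=viewer.capture(name); cv2.imwrite('pics/'+fn,im[:,:,::-1]); return C,im
E
python3 - <<'E'
from h import *
s=ctrl.sense(); print({k:np.round(v,3) for k,v in s.items()})
for n in ['scene','side','wrist']:
    print(n,viewer.calibration(n)); snap(n,n+'0.png')
E
```

```text
{'time_s': np.float64(0.0), 'joints': array([-0.223,  0.313,  1.498, -0.   ,  1.331, -0.223]), 'dq': array([ 0.   , -0.001, -0.002, -0.001,  0.001, -0.001]), 'tau': array([-1.0000e-03, -4.1226e+01, -2.5974e+01, -0.0000e+00,  4.0000e-03,
       -0.0000e+00]), 'eef_pos': array([5.24741e+02, 5.30000e-02, 2.30747e+02]), 'ee_rot': array([ 0.5,  0.5,  0.5, -0.5]), 'force': array([-0.186,  0.687, -0.822]), 'wrist_torque': array([ 0.018,  0.012, -0.063]), 'grip_width': np.float64(1.0)}
scene {'fx': 347.9309901117735, 'fy': 347.9309901117735, 'cx': 255.5867563323799, 'cy': 192.5877433225341, 'k1': -0.0894004167369341, 'xyz': array([1071.63077227,  109.45575125,  856.44727489]), 'attitude': array([-0.19287623,  0.68163279,  0.68013971, -0.18864114])}
side {'fx': 362.24862856730806, 'fy': 362.24862856730806, 'cx': 255.87716528458927, 'cy': 189.2935833467816, 'k1': -0.04979292864410693, 'xyz': array([ 400.33621534, -433.85060845,  732.66611873]), 'attitude': array([-0.3421868 ,  0.92547758, -0.15256846,  0.05587754])}
wrist {'fx': 340.5347846818148, 'fy': 340.5347846818148, 'cx': 257.473215560464, 'cy': 192.71502311193444, 'k1': 0.011194493320385066, 'T_tool_cam': array([[-4.47417160e-04, -2.74295883e-01,  9.61645240e-01,
        -1.42067599e+02],
       [ 9.99999878e-01,  7.89194306e-05,  4.87772789e-04,
        -1.09188697e+00],
       [-2.09686563e-04,  9.61645341e-01,  2.74295815e-01,
        -6.93557153e+01],
       [ 0.00000000e+00,  0.00000000e+00,  0.00000000e+00,
         1.00000000e+00]])}
```

View pics/scene0.png

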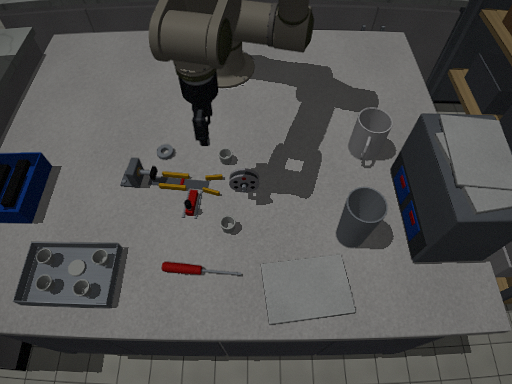

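View pics/side0.png

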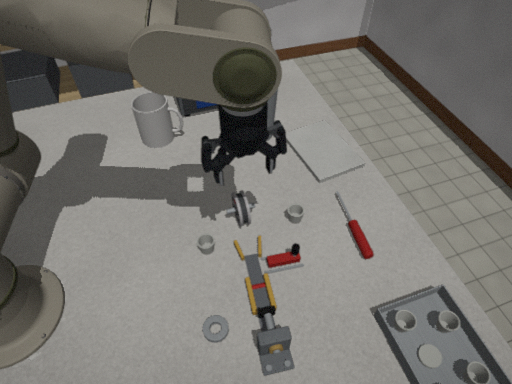

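View pics/wrist0.png

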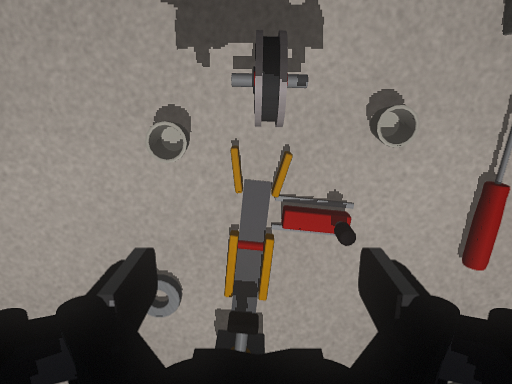

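Scene/side/wrist views: the wrist image shows the pulley at about (270,78), stub ends near (232,79) and (307,81). Flared curbs are around (237,170) and (282,175), straight curbs (232,265) and (267,268), sill (251,245) and the chock knob (345,233). The lane runs toward world −y.

```bash
python3 - <<'E'
from h import *
C=cam('wrist'); im=cv2.imread('pics/wrist0.png'); hsv=cv2.cvtColor(im,cv2.COLOR_BGR2HSV)
print('tool axes',np.round(q2R(ctrl.sense()['ee_rot']),2).tolist())
def comps(m,amin):
    n,l,st,ce=cv2.connectedComponentsWithStats(m.astype(np.uint8))
    for i in range(1,n):
        if st[i,4]>amin:
            c=cv2.findContours((l==i).astype(np.uint8),0,2)[0][0]; yield st[i],ce[i],c
print('yellow')
for st,ce,c in comps(cv2.inRange(hsv,(12,120,60),(32,255,255))>0,60):
    b=cv2.boxPoints(cv2.minAreaRect(c)); print(st[4],ce.round(1),b.round(0).tolist(),[onz(C,*p,18)[:2].round(1).tolist() for p in b])
print('red')
m=cv2.inRange(hsv,(0,130,50),(8,255,255))|cv2.inRange(hsv,(172,130,50),(180,255,255))
for st,ce,c in comps(m>0,4):
    b=cv2.boxPoints(cv2.minAreaRect(c)); print(st,ce.round(1),[onz(C,*p,4)[:2].round(1).tolist() for p in b])
for n,p,z in [('stubL',(231.5,79.5),42),('stubR',(307.5,81),42),('knob top',(343,235),60)]: print(n,onz(C,*p,z).round(1))
big=cv2.resize(im[20:320,150:410],None,fx=2,fy=2,interpolation=cv2.INTER_CUBIC)
cv2.imwrite('pics/crop0.png',cv2.convertScaleAbs(big,alpha=1.5))
E
```

```text
tool axes [[-0.0, 1.0, -0.0], [0.0, -0.0, -1.0], [-1.0, -0.0, -0.0]]
yellow
339 [236.1 169. ] [[230.0, 146.0], [238.0, 145.0], [242.0, 192.0], [234.0, 193.0]] [[495.1, 18.7], [503.4, 19.4], [507.1, -30.9], [498.4, -31.7]]
367 [281.6 173.5] [[269.0, 194.0], [285.0, 150.0], [293.0, 153.0], [278.0, 197.0]] [[536.4, -33.6], [552.1, 14.5], [561.0, 11.4], [545.6, -36.9]]
569 [231.  263.2] [[224.0, 296.0], [230.0, 230.0], [239.0, 231.0], [232.0, 297.0]] [[483.5, -158.9], [492.8, -74.9], [502.5, -75.9], [493.8, -160.0]]
570 [266.  266.4] [[257.0, 299.0], [265.0, 233.0], [274.0, 234.0], [266.0, 300.0]] [[523.5, -163.5], [532.5, -78.5], [542.8, -79.9], [534.3, -165.0]]
red
[254  72   1  14  14] [254.   78.5] [[520.1, 79.8], [520.1, 79.8], [520.1, 92.5], [520.1, 92.5]]
[ 462  182   48   88 2301] [485.  225.6] [[764.7, -125.2], [774.7, -19.6], [805.1, -28.2], [797.3, -135.0]]
[ 282  206   69   28 1327] [312.4 219. ] [[550.5, -77.9], [552.6, -50.5], [630.7, -58.9], [630.1, -86.7]]
[237 241  27  10 204] [250.3 245.2] [[499.4, -103.7], [500.4, -93.7], [530.9, -96.6], [530.1, -106.6]]
stubL [499.7  83.6  42. ]
stubR [569.8  82.3  42. ]
knob top [608.3 -63.3  60. ]
```

View pics/crop0.png

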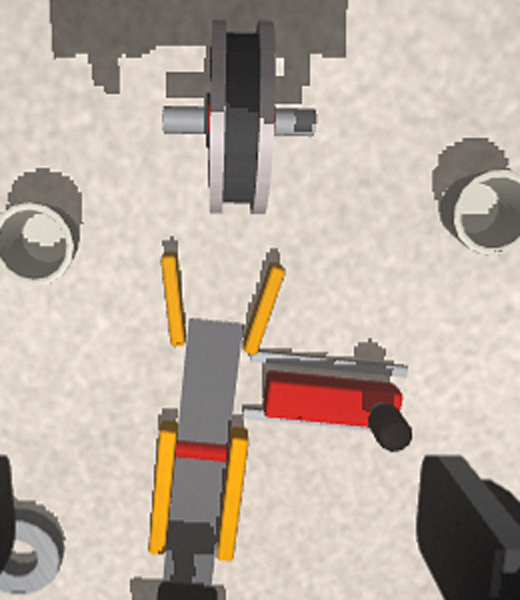

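The contrast crop confirms the geometry: straight-curb inner gap measures 30 mm (31 given) and the stubs are 70.1 mm apart (70 given). The bay origin is about (515,−100), with the lane heading −96°. The pulley is about 184 mm before the sill, 0.3 mm off line and 5° askew. Next I hover above the pulley and check.

Call:
carry_out --pt "-1 25 2.5 -21 0.25 0 0" --pt "-1 50 5 -42 0.5 0 0" --pt "-1 75 7.5 -63 0.75 0 0" --pt "-1 95 10 -83 1 0 0" --pt "-1 95 10 -83 1 0 0" --newtons 20

```text
time_s: 0.78
eef_pos: [534.2, 83.8, 134.9]
ee_rot: [-0.495, -0.503, -0.497, 0.505]
force: [-0.0, 0.0, 0.0]
grip_width: 0.997
```

```bash
python3 - <<'E'
from h import *
print(ctrl.sense()['eef_pos'].round(1)); C,im=snap('wrist','w1.png'); Cs,_=snap('side','s1.png')
p=proj(C,[499.7,83.6,42]);print(p,proj(C,[569.8,82.3,42]),proj(Cs,[534.7,83,42]))
cv2.imwrite('pics/w1b.png',cv2.convertScaleAbs(im[:,:,::-1],alpha=1.6))
E
```

```text
[534.2  83.8 134.9]
[211.40757882 196.81318159] [308.78911794 197.17490321] [240.17325647 207.86509644]
```

View pics/w1b.png

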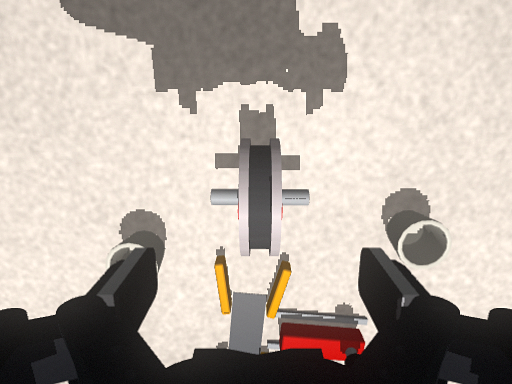

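The wrist view shows the stub ends at (211,197) and (309,198), where I predicted them, centred between the fingers. Next: descend, grip the stub ends lightly, turn the pulley square to the lane, release.

Call:
carry_out --pt "-1 35 0.5 0.5 0 0 0" --pt "-1 70 0.5 0.8 0 0 0" --pt "-1 95 0.5 0.8 0 0 0" --pt "-1 111 0.5 0.8 0 0 0" --pt "-1 111 0.5 0.8 0 0 0"

```text
time_s: 1.5
eef_pos: [535.5, 81.8, 25.2]
ee_rot: [-0.495, -0.504, -0.496, 0.505]
force: [0.5, 0.3, -0.1]
grip_width: 1.001
```

Call:
carry_out --pt "-0.7 0 0 0 0 0 0" --pt "-0.6 0 0 0 0 0 0" --pt "-0.5 0 0 0 0 0 0" --pt "-0.5 0 0 0 0 0 0" --pt "-0.5 0 0 0 0 0 0" --newtons 20

```text
time_s: 2.12
eef_pos: [536.4, 82.1, 26.6]
ee_rot: [0.496, 0.505, 0.495, -0.504]
force: [-0.2, -0.0, 7.7]
grip_width: 0.814
```

Call:
carry_out --pt "-0.5 0 0 0 1.5 0 0" --pt "-0.5 0 0 0 3 0 0" --pt "-0.5 0 0 0 4.5 0 0" --pt "-0.5 0 0 0 5 0 0" --pt "-0.5 0 0 0 5 0 0"

```text
time_s: 2.75
eef_pos: [536.4, 82.3, 26.6]
ee_rot: [0.474, 0.526, 0.473, -0.525]
force: [-0.5, 1.0, 6.9]
grip_width: 0.811
```

Call:
carry_out --pt "-0.6 0 0 0 0 0 0" --pt "-0.8 0 0 0 0 0 0" --pt "-1 0 0 0 0 0 0" --pt "-1 0 0 0 0 0 0" --pt "-1 0 0 0 0 0 0"

```text
time_s: 3.38
eef_pos: [535.4, 82.2, 25.2]
ee_rot: [-0.473, -0.525, -0.473, 0.526]
force: [-0.3, -0.0, -0.2]
grip_width: 1.003
```

```bash
python3 - <<'E'
from h import *
s=ctrl.sense();print(s['eef_pos'].round(1),s['ee_rot'].round(4),R.from_matrix(q2R(s['ee_rot'])).as_matrix().round(3).tolist())
C,im=snap('wrist','w2.png'); Cs,_=snap('side','s2.png')
for P in ([500,83,42],[570,83,42]): print(proj(C,P),proj(Cs,P))
a=cv2.convertScaleAbs(im[:,:,::-1],alpha=1.6); b=cv2.imread('pics/s2.png')[150:380,160:340]; b=cv2.resize(b,None,fx=384/230,fy=384/230)
cv2.imwrite('pics/c2.png',np.hstack([a,b])[:, :800])
E
```

```text
[535.4  82.2  25.2] [-0.4731 -0.5254 -0.4732  0.5255] [[-0.0, 0.995, -0.105], [0.0, -0.105, -0.995], [-1.0, -0.0, 0.0]]
[174.01168571 277.79136355] [226.27149164 211.5654023 ]
[344.49906091 261.66900798] [254.08971426 204.15861131]
```

View pics/c2.png

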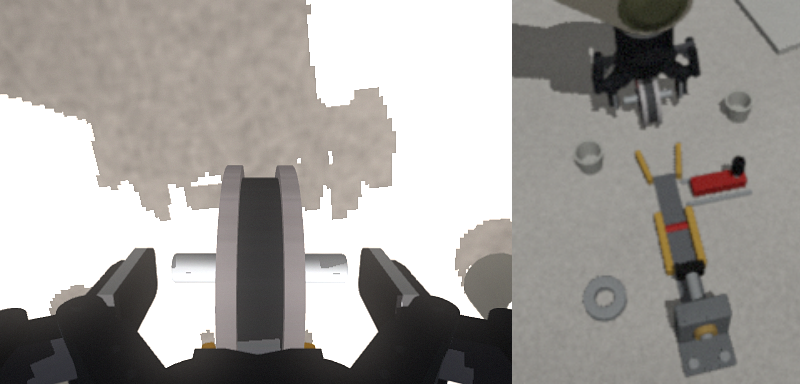

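The pulley is centred between the fingers and square to the tool (stub ends (173,268) and (347,268)), and the side inset shows it pointed down the lane. Now I back the fingers behind the stubs, narrow them to about 46 mm, and push.

Call:
carry_out --pt "-1 -2 0 -10 0 0 0" --pt "-1 -4 0 -20 0 0 0" --pt "-1 -4 0 -28 0 0 0" --pt "-0.5 -4 0 -28 0 0 0" --pt "-0.08 -4 0 -28 0 0 0"

```text
time_s: 4.1
eef_pos: [538.3, 110.0, 29.2]
ee_rot: [-0.473, -0.525, -0.473, 0.526]
force: [-0.2, -0.3, -0.2]
grip_width: 0.607
```

Call:
carry_out --pt "-0.08 0 0 0 0 0 0" --pt "-0.08 0 0 0 0 0 0" --pt "-0.08 0 0 4 0 0 0" --pt "-0.08 0 0 8 0 0 0" --pt "-0.08 0 0 12 0 0 0"

```text
time_s: 4.72
eef_pos: [537.1, 97.7, 29.3]
ee_rot: [-0.473, -0.526, -0.473, 0.526]
force: [0.2, 0.0, -0.1]
grip_width: 0.542
```

Call:
carry_out --pt "-0.08 0 0 6 0 0 0" --pt "-0.08 0 0 12 0 0 0" --pt "-0.08 0 0 18 0 0 0" --pt "-0.08 0 0 24 0 0 0" --pt "-0.08 0 0 30 0 0 0"

```text
time_s: 5.35
eef_pos: [534.0, 67.8, 29.3]
ee_rot: [0.473, 0.526, 0.473, -0.525]
force: [-0.8, -0.3, -0.3]
grip_width: 0.544
```

```bash
python3 - <<'E'
from h import *
s=ctrl.sense();print(s['eef_pos'].round(1),s['force'].round(1),s['grip_width'])
C,im=snap('wrist','w3.png'); Cs,_=snap('side','s3.png')
a=cv2.convertScaleAbs(im[:,:,::-1],alpha=1.6); b=cv2.imread('pics/s3.png')[170:370,170:320]; b=cv2.resize(b,(288,384),interpolation=2)
cv2.imwrite('pics/c3.png',np.hstack([a,b]))
E
```

```text
[534.   67.8  29.3] [-0.8 -0.3 -0.3] 0.5442339872162952
```

View pics/c3.png

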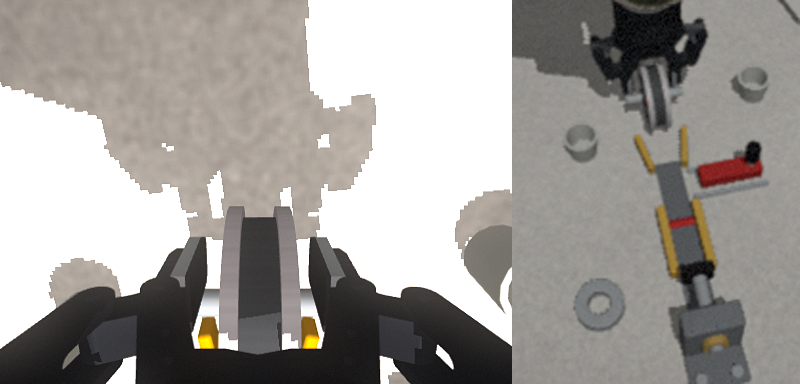

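The wrist view shows the fingers behind the stubs and the pulley centred between the entry curbs (mid column 259 for both). I continue rolling.

Call:
carry_out --pt "-0.08 0 0 7 0 0 0" --pt "-0.08 0 0 14 0 0 0" --pt "-0.08 0 0 21 0 0 0" --pt "-0.08 0 0 28 0 0 0" --pt "-0.08 0 0 35 0 0 0"

```text
time_s: 6.08
eef_pos: [530.3, 32.9, 29.3]
ee_rot: [0.473, 0.526, 0.473, -0.526]
force: [-0.1, 0.1, 0.7]
grip_width: 0.541
```

Call:
carry_out --pt "-0.08 0 0 7 0 0 0" --pt "-0.08 0 0 14 0 0 0" --pt "-0.08 0 0 21 0 0 0" --pt "-0.08 0 0 28 0 0 0" --pt "-0.08 0 0 35 0 0 0"

```text
time_s: 6.7
eef_pos: [526.7, -1.8, 29.3]
ee_rot: [0.473, 0.525, 0.473, -0.525]
force: [0.0, -0.6, 0.1]
grip_width: 0.54
```

```bash
python3 - <<'E'
from h import *
s=ctrl.sense();print(s['eef_pos'].round(1),s['force'].round(1),s['grip_width'])
C,im=snap('wrist','w4.png'); Cs,_=snap('side','s4.png')
a=cv2.convertScaleAbs(im[:,:,::-1],alpha=1.6); b=cv2.imread('pics/s4.png')[170:370,170:320]; b=cv2.resize(b,(288,384),interpolation=2)
cv2.imwrite('pics/c4.png',np.hstack([a,b]))
E
```

```text
[526.7  -1.8  29.3] [ 0.  -0.6  0.1] 0.5402246887332453
```

View pics/c4.png

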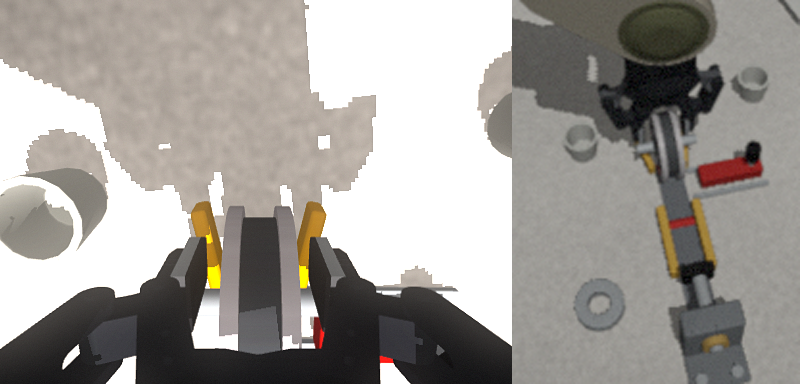

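The pulley is between the entry curbs and still centred. I continue, slower near the sill.

Call:
carry_out --pt "-0.08 0 0 7 0 0 0" --pt "-0.08 0 0 14 0 0 0" --pt "-0.08 0 0 21 0 0 0" --pt "-0.08 0 0 28 0 0 0" --pt "-0.08 0 0 35 0 0 0"

```text
time_s: 7.42
eef_pos: [523.0, -36.7, 29.3]
ee_rot: [-0.473, -0.526, -0.473, 0.526]
force: [0.1, -0.1, 0.4]
grip_width: 0.542
```

Call:
carry_out --pt "-0.08 0 0 5 0 0 0" --pt "-0.08 0 0 10 0 0 0" --pt "-0.08 0 0 15 0 0 0" --pt "-0.08 0 0 20 0 0 0" --pt "-0.08 0 0 24 0 0 0"

```text
time_s: 8.05
eef_pos: [520.5, -60.4, 29.3]
ee_rot: [0.473, 0.526, 0.473, -0.526]
force: [-1.4, 0.1, 0.1]
grip_width: 0.543
```

Call:
carry_out --pt "-0.08 0 0 3 0 0 0" --pt "-0.08 0 0 6 0 0 0" --pt "-0.08 0 0 9 0 0 0" --pt "-0.08 0 0 12 0 0 0" --pt "-0.08 0 0 15 0 0 0"

```text
time_s: 8.68
eef_pos: [518.9, -75.1, 29.3]
ee_rot: [-0.473, -0.525, -0.473, 0.525]
force: [0.3, 1.1, 1.0]
grip_width: 0.543
```

Call:
carry_out --pt "-0.08 0 0 2 0 0 0" --pt "-0.08 0 0 4 0 0 0" --pt "-0.08 0 0 6 0 0 0" --pt "-0.08 0 0 8 0 0 0" --pt "-0.08 0 0 10 0 0 0"

```text
time_s: 9.3
eef_pos: [517.9, -85.1, 29.2]
ee_rot: [-0.473, -0.525, -0.473, 0.526]
force: [1.0, -0.2, -0.1]
grip_width: 0.543
```

Call:
carry_out --pt "-0.08 0 0 2 0 0 0" --pt "-0.08 0 0 4 0 0 0" --pt "-0.08 0 0 6 0 0 0" --pt "-0.08 0 0 8 0 0 0" --pt "-0.08 0 0 10 0 0 0"

```text
time_s: 9.93
eef_pos: [516.9, -95.0, 29.3]
ee_rot: [-0.473, -0.525, -0.473, 0.525]
force: [-0.7, -0.1, -0.4]
grip_width: 0.535
```

```bash
python3 - <<'E'
from h import *
s=ctrl.sense();print(s['eef_pos'].round(1),s['force'].round(1))
C,im=snap('wrist','w5.png'); Cs,_=snap('side','s5.png')
a=cv2.convertScaleAbs(im[:,:,::-1],alpha=1.6); b=cv2.imread('pics/s5.png')[200:370,200:320]; b=cv2.resize(b,(271,384),interpolation=2)
cv2.imwrite('pics/c5.png',np.hstack([a,b]))
E
```

```text
[516.9 -95.   29.3] [-0.7 -0.1 -0.4]
```

View pics/c5.png

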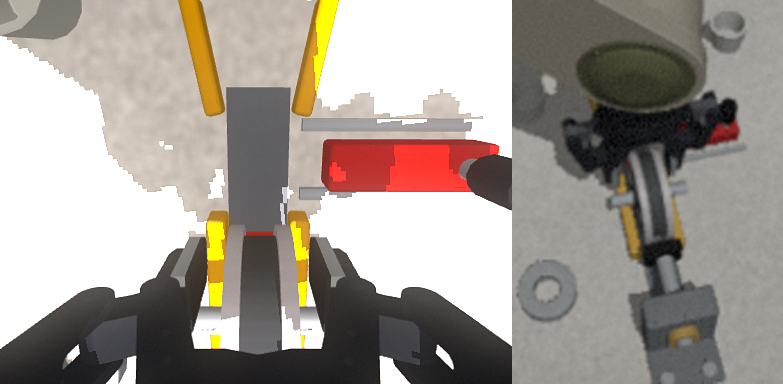

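The pulley is over the sill (red bar at (259,233) behind its rim), slightly ahead of the fingers. I feel for the nose in small steps.

Call:
carry_out --pt "-0.08 0 0 1.5 0 0 0" --pt "-0.08 0 0 3 0 0 0" --pt "-0.08 0 0 4.5 0 0 0" --pt "-0.08 0 0 6 0 0 0" --pt "-0.08 0 0 6 0 0 0"

```text
time_s: 10.65
eef_pos: [516.3, -100.9, 29.3]
ee_rot: [0.473, 0.526, 0.473, -0.526]
force: [-0.3, -0.1, 0.8]
grip_width: 0.54
```

Call:
carry_out --pt "-0.08 0 0 1 0 0 0" --pt "-0.08 0 0 2 0 0 0" --pt "-0.08 0 0 3 0 0 0" --pt "-0.08 0 0 4 0 0 0" --pt "-0.08 0 0 4 0 0 0"

```text
time_s: 11.28
eef_pos: [515.8, -104.9, 29.3]
ee_rot: [-0.473, -0.525, -0.473, 0.526]
force: [1.0, -0.4, -0.0]
grip_width: 0.539
```

Call:
carry_out --pt "-0.08 0 0 1 0 0 0" --pt "-0.08 0 0 2 0 0 0" --pt "-0.08 0 0 3 0 0 0" --pt "-0.08 0 0 4 0 0 0" --pt "-0.08 0 0 4 0 0 0"

```text
time_s: 11.9
eef_pos: [515.4, -108.9, 29.3]
ee_rot: [-0.473, -0.526, -0.473, 0.526]
force: [0.5, 0.3, 0.6]
grip_width: 0.543
```

Call:
carry_out --pt "-0.08 0 0 1 0 0 0" --pt "-0.08 0 0 2 0 0 0" --pt "-0.08 0 0 3 0 0 0" --pt "-0.08 0 0 3 0 0 0" --pt "-0.08 0 0 3 0 0 0"

```text
time_s: 12.52
eef_pos: [515.1, -111.7, 29.3]
ee_rot: [-0.473, -0.525, -0.473, 0.525]
force: [0.2, 0.0, 0.5]
grip_width: 0.539
```

Call:
carry_out --pt "-0.08 0 0 1 0 0 0" --pt "-0.08 0 0 2 0 0 0" --pt "-0.08 0 0 3 0 0 0" --pt "-0.08 0 0 3 0 0 0" --pt "-0.08 0 0 3 0 0 0"

```text
time_s: 13.15
eef_pos: [514.8, -114.6, 29.4]
ee_rot: [0.473, 0.526, 0.473, -0.525]
force: [0.0, 4.3, 2.9]
grip_width: 0.538
```

Call:
carry_out --pt "-0.08 0 0 1 0 0 0" --pt "-0.08 0 0 2 0 0 0" --pt "-0.08 0 0 3 0 0 0" --pt "-0.08 0 0 3 0 0 0" --pt "-0.08 0 0 3 0 0 0"

```text
time_s: 13.78
eef_pos: [514.6, -116.9, 29.6]
ee_rot: [0.473, 0.526, 0.473, -0.525]
force: [-0.2, 9.6, 6.3]
grip_width: 0.541
```

Call:
carry_out --pt "-0.08 0 0 1 0 0 0" --pt "-0.08 0 0 2 0 0 0" --pt "-0.08 0 0 2 0 0 0" --pt "-0.08 0 0 2 0 0 0" --pt "-0.08 0 0 2 0 0 0"

```text
time_s: 14.4
eef_pos: [514.5, -118.5, 29.6]
ee_rot: [0.473, 0.526, 0.474, -0.525]
force: [0.2, 11.4, 6.6]
grip_width: 0.54
```

Call:
carry_out --pt "-0.08 0 0 0.5 0 0 0" --pt "-0.08 0 0 0.5 0 0 0" --pt "-0.08 0 0 0.5 0 0 0" --pt "-0.08 0 0 0.5 0 0 0" --pt "-0.08 0 0 0.5 0 0 0"

```text
time_s: 15.02
eef_pos: [514.4, -118.8, 29.7]
ee_rot: [0.473, 0.526, 0.474, -0.525]
force: [1.5, 13.1, 8.0]
grip_width: 0.543
```

Call:
carry_out --pt "-0.08 0 0 0 0 0 0" --pt "-0.08 0 0 0 0 0 0" --pt "-0.08 0 0 0 0 0 0" --pt "-0.08 0 0 0 0 0 0" --pt "-0.08 0 0 0 0 0 0"

```text
time_s: 15.65
eef_pos: [514.4, -118.8, 29.6]
ee_rot: [0.473, 0.526, 0.474, -0.525]
force: [0.6, 13.4, 8.0]
grip_width: 0.543
```

Call:
carry_out --pt "-0.08 0 0 -1 0 0 0" --pt "-0.08 0 0 -2 0 0 0" --pt "-0.08 0 0 -3 0 0 0" --pt "-0.08 0 0 -4 0 0 0" --pt "-0.08 0 0 -5 0 0 0"

```text
time_s: 16.27
eef_pos: [514.7, -115.4, 29.1]
ee_rot: [-0.473, -0.525, -0.473, 0.526]
force: [0.1, 1.4, 0.1]
grip_width: 0.541
```

Call:
carry_out --pt "-0.08 0 0 -1 0 0 0" --pt "-0.08 0 0 -2 0 0 0" --pt "-0.08 0 0 -3 0 0 0" --pt "-0.08 0 0 -4 0 0 0" --pt "-0.08 0 0 -5 0 0 0"

```text
time_s: 16.9
eef_pos: [515.3, -110.3, 29.3]
ee_rot: [-0.473, -0.525, -0.473, 0.526]
force: [0.3, 0.0, -0.1]
grip_width: 0.541
```

Call:
carry_out --pt "-0.08 0 0 -2 0 0 0" --pt "-0.08 0 0 -4 0 0 0" --pt "-0.08 0 0 -6 0 0 0" --pt "-0.08 0 0 -8 0 0 0" --pt "-0.08 0 0 -8 0 0 0"

```text
time_s: 17.52
eef_pos: [516.1, -102.2, 29.3]
ee_rot: [-0.473, -0.525, -0.473, 0.525]
force: [0.6, 0.3, -0.1]
grip_width: 0.538
```

```bash
python3 - <<'E'
from h import *
s=ctrl.sense();print(s['eef_pos'].round(1),s['force'].round(1))
C,im=snap('wrist','w6.png'); Cs,_=snap('side','s6.png')
a=cv2.convertScaleAbs(im[:,:,::-1],alpha=1.6); b=cv2.imread('pics/s6.png')[200:370,200:320]; b=cv2.resize(b,(271,384),interpolation=2)
cv2.imwrite('pics/c6.png',np.hstack([a,b]))
E
```

```text
[ 516.1 -102.2   29.3] [ 0.6  0.3 -0.1]
```

View pics/c6.png

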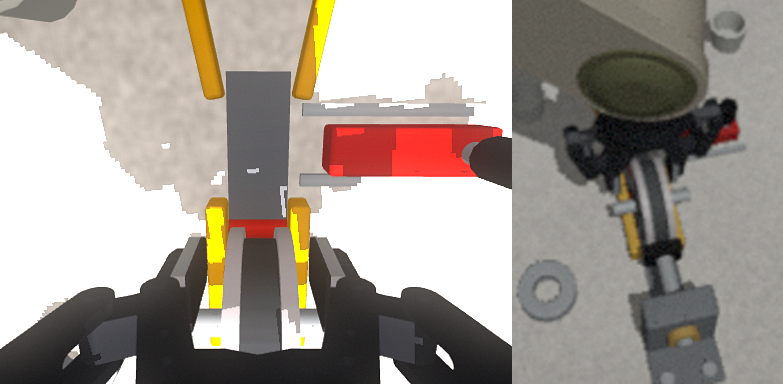

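The pulley stands free in the bay, fingers clear of the stubs. I rise straight up, then locate the knob.

Call:
carry_out --pt "-0.08 -15 0 0 0 0 0" --pt "-0.08 -45 0 0 0 0 0" --pt "-0.08 -80 0 0 0 0 0" --pt "-0.08 -120 0 0 0 0 0" --pt "-0.08 -140 0 0 0 0 0"

```text
time_s: 18.25
eef_pos: [516.6, -102.6, 172.6]
ee_rot: [0.474, 0.526, 0.472, -0.525]
force: [-0.6, 0.1, 0.5]
grip_width: 0.543
```

Call:
carry_out --pt "0.5 0 20 -15 0 0 0" --pt "1 0 40 -30 0 0 0" --pt "1 0 60 -30 0 0 0" --pt "1 0 80 -30 0 0 0" --pt "1 0 80 -30 0 0 0"

```text
time_s: 18.88
eef_pos: [599.3, -80.9, 169.9]
ee_rot: [0.473, 0.526, 0.473, -0.525]
force: [-0.8, 0.3, -1.4]
grip_width: 0.0
```

```bash
python3 - <<'E'
from h import *
s=ctrl.sense();print(s['eef_pos'].round(1),s['force'].round(1),s['grip_width'])
C,im=snap('wrist','w7.png'); Cs,ims=snap('side','s7.png')
ex=np.array([-.1045,-.9945]);ey=np.array([.9945,-.1045]);o=np.array([515.5,-100.2])
def W(x,y,z): return [*(o+ex*x+ey*y),z]
a=cv2.convertScaleAbs(im[:,:,::-1],alpha=1.4)
for sl in (0,10):
    for z in (60,34):
        p=proj(C,W(-45,105-sl,z)); print(sl,z,p.round(1)); cv2.circle(a,tuple(int(v) for v in p),2,(255,0,255),-1)
hsv=cv2.cvtColor(im,cv2.COLOR_RGB2HSV)
m=(cv2.inRange(hsv,(0,130,50),(8,255,255))|cv2.inRange(hsv,(172,130,50),(180,255,255)))
n,l,st,ce=cv2.connectedComponentsWithStats(m)
for i in range(1,n):
    if st[i,4]>60: print(st[i])
b=cv2.imread('pics/s7.png')[200:370,200:320]; b=cv2.resize(b,(271,384),interpolation=2)
cv2.imwrite('pics/c7.png',np.hstack([a,b]))
E
```

```text
[599.3 -80.9 169.9] [-0.8  0.3 -1.4] 0.0002817727596989855
0 60 [290.1 167.6]
0 34 [287.2 161.2]
10 60 [276.8 167.6]
10 34 [275.1 161.2]
[ 440   85   47  118 3772]
[ 201  146   86   27 1906]
[157 197  30   9 113]
```

View pics/c7.png

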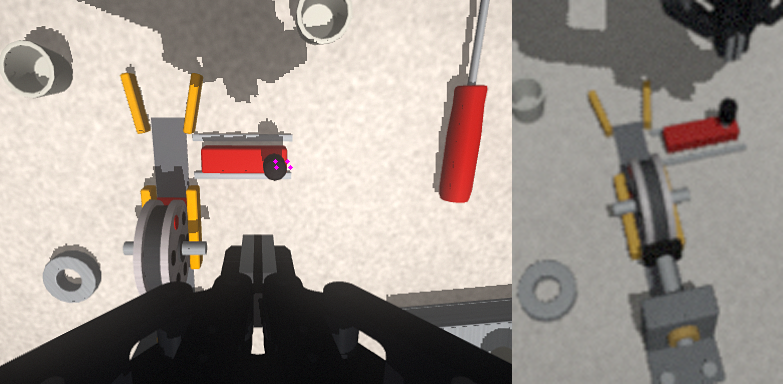

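The knob top is at (275,167), so slide ≈ 11 mm. The pulley stands upright in the bay. I place the shut fingers outboard of the knob, descend, and push it across.

Call:
carry_out --pt "1 0 25 -9 0 0 0" --pt "1 0 47 -17 0 0 0" --pt "1 45 47 -17 0 0 0" --pt "1 90 47 -17 0 0 0" --pt "1 100 47 -17 0 0 0"

```text
time_s: 19.6
eef_pos: [645.5, -68.5, 67.2]
ee_rot: [-0.472, -0.525, -0.475, 0.526]
force: [-0.4, 1.0, 0.6]
grip_width: -0.002
```

Call:
carry_out --pt "1 15 0 0 0 0 0" --pt "1 32 0 0 0 0 0" --pt "1 32 0 0 0 0 0" --pt "1 32 -4 0 0 0 0" --pt "1 32 -8 0 0 0 0"

```text
time_s: 20.23
eef_pos: [639.4, -68.0, 38.0]
ee_rot: [0.474, 0.526, 0.473, -0.525]
force: [-0.4, -0.9, -1.2]
grip_width: 0.002
```

Call:
carry_out --pt "1 0 -3 0 0 0 0" --pt "1 0 -6 0 0 0 0" --pt "1 0 -9 0 0 0 0" --pt "1 0 -12 0 0 0 0" --pt "1 0 -15 0 0 0 0"

```text
time_s: 20.85
eef_pos: [624.4, -66.4, 37.4]
ee_rot: [0.473, 0.526, 0.473, -0.525]
force: [1.9, 0.4, 1.3]
grip_width: 0.001
```

Call:
carry_out --pt "1 0 -6 0 0 0 0" --pt "1 0 -12 0 0 0 0" --pt "1 0 -18 0 0 0 0" --pt "1 0 -24 0 0 0 0" --pt "1 0 -30 0 0 0 0"

```text
time_s: 21.48
eef_pos: [594.2, -63.2, 37.3]
ee_rot: [0.473, 0.525, 0.473, -0.525]
force: [2.2, 0.4, 1.3]
grip_width: -0.001
```

Call:
carry_out --pt "1 0 -1.5 0 0 0 0" --pt "1 0 -3 0 0 0 0" --pt "1 0 -4.5 0 0 0 0" --pt "1 0 -6 0 0 0 0" --pt "1 0 -6 0 0 0 0"

```text
time_s: 22.1
eef_pos: [588.5, -62.7, 37.2]
ee_rot: [-0.473, -0.525, -0.473, 0.526]
force: [1.6, -0.9, 1.0]
grip_width: 0.001
```

Call:
carry_out --pt "1 0 -1.5 0 0 0 0" --pt "1 0 -3 0 0 0 0" --pt "1 0 -4 0 0 0 0" --pt "1 0 -4 0 0 0 0" --pt "1 0 -4 0 0 0 0"

```text
time_s: 22.72
eef_pos: [587.8, -62.7, 37.6]
ee_rot: [0.475, 0.528, 0.471, -0.524]
force: [18.9, 0.5, -9.1]
grip_width: -0.003
```

Call:
carry_out --pt "1 0 -1.5 0 0 0 0" --pt "1 0 -3 0 0 0 0" --pt "1 0 -3 0 0 0 0" --pt "1 0 -3 0 0 0 0" --pt "1 0 -3 0 0 0 0"

```text
time_s: 23.35
eef_pos: [587.4, -62.7, 37.9]
ee_rot: [0.477, 0.529, 0.468, -0.522]
force: [33.7, 0.8, -17.4]
grip_width: 0.001
```

The force climbs at the slide's end stop, with the TCP at bay y ≈ 68 (expected 45 + 9 + 14.5). I back off and rise.

Call:
carry_out --pt "1 0 6 0 0 0 0" --pt "1 0 15 0 0 0 0" --pt "1 0 25 0 0 0 0" --pt "1 -30 25 0 0 0 0" --pt "1 -80 25 0 0 0 0"

```text
time_s: 23.98
eef_pos: [605.8, -64.4, 116.7]
ee_rot: [-0.472, -0.525, -0.474, 0.526]
force: [0.1, 0.1, -0.3]
grip_width: 0.001
```

Call:
carry_out --pt "1 -40 0 -10 0 0 0" --pt "1 -80 0 -20 0 0 0" --pt "1 -80 0 -20 0 0 0" --pt "1 -80 0 -20 0 0 0" --pt "1 -80 0 -20 0 0 0"

```text
time_s: 24.6
eef_pos: [608.2, -44.8, 195.9]
ee_rot: [-0.472, -0.525, -0.474, 0.526]
force: [0.5, -0.3, 0.2]
grip_width: 0.005
```

```bash
python3 - <<'E'
from h import *
s=ctrl.sense();print(s['eef_pos'].round(1),s['force'].round(1),s['time_s'])
C,im=snap('wrist','w8.png'); Cs,ims=snap('side','s8.png')
ex=np.array([-.1045,-.9945]);ey=np.array([.9945,-.1045]);o=np.array([515.5,-100.2])
def W(x,y,z): return [*(o+ex*x+ey*y),z]
a=cv2.convertScaleAbs(im[:,:,::-1],alpha=1.4)
for P in (W(-45,45,60),W(34,35,42)): 
    p=proj(C,P);print(p.round(1)); cv2.circle(a,tuple(int(v) for v in p),2,(255,0,255),-1)
b=cv2.imread('pics/s8.png')[200:370,200:320]; b=cv2.resize(b,(271,384),interpolation=2)
cv2.imwrite('pics/c8.png',np.hstack([a,b]))
E
```

```text
[608.2 -44.8 195.9] [ 0.5 -0.3  0.2] 24.6
[210.6 203.7]
[205.9 275.6]
```

View pics/c8.png

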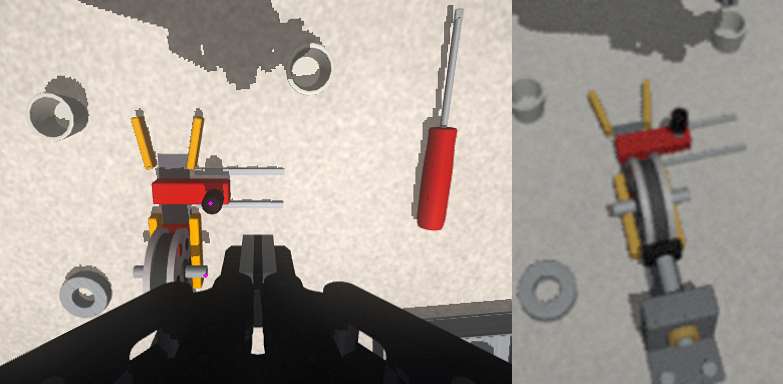

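The knob sits on its predicted fully-across spot (211,203), and the chock bar spans the lane. The pulley stands with its stub end near (204,272), i.e. x ≈ 32 mm. Handing in.

```bash
python3 -c "
from h import *
print(order.finish_job(), ctrl.sense()['time_s'])"
```

```text
the job is handed in; nothing more can be done
the job is handed in; nothing more can be done
```

The job is done and handed in at about 25 s of the 72 s allowed; the system reports no verdict.

**What I did:**
- **Squaring:** I gripped the axle stub ends with 20 N and turned the pulley about 5° in place, square to the lane.
- **Rolling:** I pushed both stubs from behind, along the lane and over the sill.
- **Leaning on the stop:** I felt for the nose and pressed for about 1.3 s. The tool read 11–13 N; allowing for friction and judging by how far the nose yielded, I put the nose force at about 9–10 N. It was not measured directly.
- **Chock:** I eased the pulley off slowly, then pushed the knob until it hit its end stop (34 N at the wrist at that moment).

**Last checks:**
- **Pulley:** the final pictures show it upright and roughly square in the bay, about 32 mm past the sill.
- **Chock:** the knob is where a 60 mm slide puts it.
- **Other objects:** the crucibles, bearing and screwdriver look undisturbed. The jug and mixing cup were not in the last views, but the arm did not go near them.
- **Robot:** the gripper is clear of everything and the force reads about zero.
- **Not checked:** I never saw the red mark at the bottom. It should have come round there after about 132 mm of the roughly 215 mm rolled.

No check failed.

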